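# Pull the short-cut pipe stub from the rack and hold it up level for inspection

### The arm

A 7-joint arm with a two-finger parallel gripper is mounted at the origin on the work surface. World frame = base frame: x ahead of the robot, y to its left, z up, the work surface at z = 0. Lengths are in m, angles in rad, forces in N, time in s.
With the tool pointing down it reaches from about 0.4 to 0.875 m from the base axis. Payload 4.4 kg.
Tool frame: the origin (TCP) lies midway between the tips of the shut fingers; the grasp point (between the pads) lies 19 mm behind it; z points along the fingers, y is the line along which they close (so a half turn about z gives the same grasp; the last joint's range is limited). The gripper opens to 85 mm and grips with 20 to 120 N. Pads are 22 mm wide; open, the fingers measure 114 mm over their backs; the gripper's body (76 mm by 85 mm) begins 54 mm behind the grasp point. The pads swing forward as they close: fully open they stand 13 mm farther back than shut.
Start: joints at [-1.318, 0.628, 0.038, 1.517, -0.027, 0.996, -0.02], TCP at [0.204, 0.617, 0.202] pointing down, gripper open.
Joint ranges: [-3.06, 3.06], [-0.37, 2.12], [-1.25, 1.32], [0.18, 2.47], [-1.1, 4.24], [0.23, 1.98], [-2.94, 2.94]. Speed limits (rad/s): [2.57, 2.57, 3.14, 3.14, 3.14, 3.14, 3.14].

### API

Orientations are given as a unit quaternion [w, x, y, z].
In Python, from rig import telemetry, capture, workorder gives the robot as it stands.
- The arm moves only by the tool advance, called after "Call:" in YAML: its name, and indented under it one key for each argument. Schema: {"type":"object","properties":{"ticks":{"type":"array","items":{"type":"array","items":{"type":"array","items":{"type":"number"},"minItems":5,"maxItems":5},"minItems":1,"maxItems":5},"minItems":1,"maxItems":1},"force":{"type":"number"},"only":{"type":"string"},"quiet":{"type":"boolean"},"lines":{"type":"string"}},"required":["ticks"],"additionalProperties":false}. ticks is a list that holds a single list of rows (three levels of brackets), with 1 to 5 rows, each of 5 numbers: the finger opening in m, then dx, dy, dz in shares of 50 cm (1.0 is 50 cm), then a turn about the tool's z in normalised numbers (1 is 2 pi rad); each row is the pose to reach, as a shift and turn from the pose commanded when the call began, along the tool's axes at that moment; what a row does not reach only later rows make up. A row lasts 1/12 s, in which the tool goes at most 0.0417 m and 0.125 rad, less where a joint would pass 70% of its speed; a pose out of reach is approached as far as the arm can. The fingers move at their own pace and stop on an object; force is the grip in N (left out, the last holds). Time passes only in rows, so rows that do not move let the fingers close. The tool returns the time, the measured TCP pose, the force, the opening and the grip force at its end. only (a regular expression) keeps the lines of the reply that match it, lines (a string "A,B") keeps lines A to B, and quiet returns only ok. A shift or turn number past 1, either way, is cut back to 1. Input that does not fit is refused with a message, and nothing moves.
- telemetry.sense(): the state, without advancing time (a new reading comes with each control period).
- capture(name): name is "side" or "top" or "wrist"; returns a dict with "image" (400x640x3 uint8, red, green, blue), "fx", "fy", "cx", "cy" (pixels), "extrinsics" (4x4, takes a point from camera to world coordinates). Camera axes: x right, y up, looking along -z (the intrinsics and any distortion apply to the point x, -y, -z); pixel columns grow to the right and rows downward; lengths in m; the calibration is good to about 2 mm. A picture is of the moment at which its call begins. There is no depth.
- workorder.job_done(): hands the job in; it is judged then, once.
The state is a dict: "time_s": time; "q": joint angles; "qvel": joint speeds; "tau": joint torques, N m; "eef_pos": TCP position; "tcp_rot": TCP orientation; "contact_force": force on the tool from outside, world axes, zero at the start; "wrist_torque": the same for the moment, N m; "gripper_width": finger opening in m; "grip_force": force on a finger pad.
Only numpy, scipy, OpenCV 4.12 (cv2) and the standard library are available. Lean on these libraries where they do the work, as an engineer would, in place of code of your own. Each camera call takes 0.05 s, during which the arm holds its last target. There are 200 camera calls.

### The job

One of the five green pipe stub-outs standing in the plywood rack was cut too short and stands lower than the others: draw that one up out of the rack and turn it level, its cut pipe end pointing across the shelf, away from the robot, so that I can look at the cut from the far side. Finish while still holding it there in the gripper, steady and at least 20 cm above the shelf. Leave the other stubs in the rack and everything else where it is.

Things in the scene. Friction and masses are not known exactly. Their poses are not given: they have to be found in the camera images.
- short_stub: the stub-out cut too short: green plastic pipe, 25 mm diameter, with a thicker adaptor of 34 mm diameter as its upper 48 mm (brass thread in its open top); 122 mm long in all; 80 to 150 g. Stands in any of the rack's five holes with 1.5 mm play all round. Origin: centre of the cut pipe end (lower end, 12 mm above the shelf at the start); z runs up the pipe to the adaptor; its yaw means nothing.
- short_stub_top (a point): centre of the top face of the short stub-out's adaptor, 122 mm along its z from the origin; 134 mm above the shelf at the start, whereas the four others stand 162 mm high
- stub1: another green pipe stub-out like short_stub, but of the right length, 150 mm; same diameters, same origin and axes. Stands in another hole of the rack; to be left there.
- stub2: another green pipe stub-out like short_stub, but of the right length, 150 mm; same diameters, same origin and axes. Stands in another hole of the rack; to be left there.
- stub3: another green pipe stub-out like short_stub, but of the right length, 150 mm; same diameters, same origin and axes. Stands in another hole of the rack; to be left there.
- stub4: another green pipe stub-out like short_stub, but of the right length, 150 mm; same diameters, same origin and axes. Stands in another hole of the rack; to be left there.
- rack: plywood rack, fixed: 90 mm deep (x), 376 mm long (y), 62 mm high. The pipes pass through its upper board, whose top is at 62 mm, and stand in 8 mm deep recesses in the foot board (floor at 12 mm). Five holes in a row along its y axis, 72 mm apart, the middle one central. Origin: centre of underside; z up; y within 0.3 rad of world y. Beside the row nothing is over 65 mm high.
- shelf: the white melamine shelf board that the robot and everything else stand on. Origin: on its top face, 420 mm straight ahead of the robot base; its x axis is world x, level and pointing away from the robot to the far side, where the inspector stands. Fixed equipment (smoky drawers, welding iron, trays) stands along its left, right and far edges, none higher than 175 mm
- diverter_knob: round chrome diverter knob, 50 mm in diameter, 33 mm high, lying loose near the rack; bystander, origin at the centre of its underside
- valve_handle: red plastic cross-shaped valve handle, 85 mm across, 24 mm high, loose near the rack; bystander, origin at the centre of its underside
- glass_jar: small glass jar with a steel lid, 54 mm in diameter, 62 mm high, loose near the rack; bystander, origin at the centre of its underside
- hex_key: L-shaped steel hex key, 6 mm thick, arms 90 and 28 mm, lying flat on the robot's side of the rack; bystander, origin on the shelf under the middle of its long arm

How it is judged:
By the outcome, as a careful person would: the job done as asked, in the order asked, and still so for the second after the job is handed in, while the arm keeps its last pose, push and grip.
It also fails if it takes over 35 s, if anything falls off the work surface, if the arm or the gripper's body presses on something with over 40 N, if the wrist force passes 120 N, or if a joint passes its speed limit or range.

## Working session

There is one attempt and no reset: what is moved stays moved. The work goes in short steps, Python scripts to look and compute and a tool call to move; the robot and the scene stay as the last step left them, time stands still between calls to the robot, and variables do not carry over. Pictures are saved under pics/ and viewed, at most 12 in all, crops included, and the job is handed in when it is done.

```bash
ls; mkdir -p pics; cat > h.py <<'E'
import numpy as np,cv2
from rig import telemetry,capture,workorder
def ray(c,u,v):
    d=np.array([(u-c["cx"])/c["fx"],-(v-c["cy"])/c["fy"],-1.]);E=np.array(c["extrinsics"]);return E[:3,3],E[:3,:3]@d
def onz(c,u,v,z):
    o,d=ray(c,u,v);return o+d*(z-o[2])/d[2]
def proj(c,p):
    E=np.array(c["extrinsics"]);q=E[:3,:3].T@(np.array(p)-E[:3,3]);return c["cx"]+c["fx"]*q[0]/-q[2],c["cy"]-c["fy"]*q[1]/-q[2]
def tri(rs):
    A=0;b=0
    for o,d in rs:
        d=d/np.linalg.norm(d);P=np.eye(3)-np.outer(d,d);A=A+P;b=b+P@o
    return np.linalg.solve(A,b)
E
python3 - <<'E'
from h import *
ims=[]
for n in("side","top","wrist"):
    c=capture(n);ims.append(c["image"]);print(n,[k for k in c],c["fx"],c["fy"],c["cx"],c["cy"],np.round(c["extrinsics"],3).tolist())
    cv2.imwrite(f"pics/{n}0.png",c["image"][:,:,::-1])
s=telemetry.sense();print(s)
E
```

```text
pics
side ['image', 'fx', 'fy', 'cx', 'cy', 'extrinsics'] 510.14040768873656 510.14040768873656 321.9350300726755 198.77884486677638 [[0.998, 0.043, -0.047, 0.517], [-0.063, 0.787, -0.613, -0.595], [0.01, 0.615, 0.788, 0.899], [0.0, 0.0, 0.0, 1.0]]
top ['image', 'fx', 'fy', 'cx', 'cy', 'extrinsics'] 460.0963974542569 460.0963974542569 319.51658530748335 206.02780406183982 [[-0.029, 0.985, -0.169, 0.462], [-0.999, -0.024, 0.029, 0.05], [0.024, 0.17, 0.985, 0.792], [0.0, 0.0, 0.0, 1.0]]
wrist ['image', 'fx', 'fy', 'cx', 'cy', 'extrinsics'] 309.05612642508544 309.05612642508544 323.4740600652447 202.9367721576946 [[0.313, -0.914, -0.257, 0.139], [0.95, 0.302, 0.085, 0.638], [-0.001, -0.27, 0.963, 0.373], [0.0, 0.0, 0.0, 1.0]]
{'time_s': 0.15, 'q': array([-1.31780039,  0.62917035,  0.0384571 ,  1.51815459, -0.02699677,
        0.99631959, -0.02001614]), 'qvel': array([ 0.00065575, -0.00129219,  0.00162571, -0.00284946,  0.00126906,
        0.00020924,  0.00197757]), 'tau': array([ 1.41973756e-03, -5.63797796e+01,  1.22781862e+00, -1.93652326e+01,
        1.11220827e-02,  7.39869196e-03,  1.67239943e-05]), 'eef_pos': array([0.20353207, 0.61674433, 0.20157156]), 'tcp_rot': array([-1.12717393e-04,  1.58734550e-01,  9.87320999e-01, -7.58541557e-04]), 'contact_force': array([-0.11070519,  0.60006062, -0.37012037]), 'wrist_torque': array([ 0.03151109, -0.01346445, -0.01565008]), 'grip_force': 0.0, 'gripper_width': 0.08545922804724232}
```

View pics/side0.png

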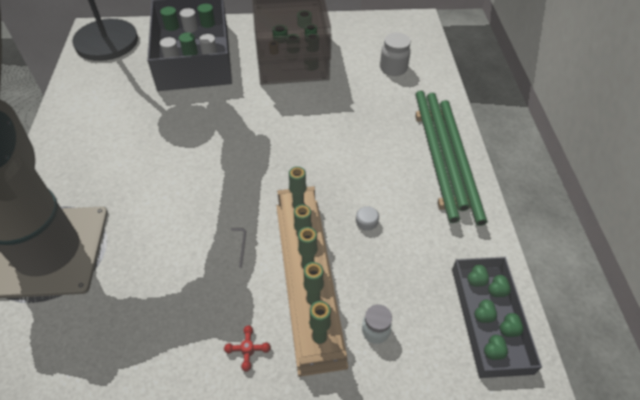

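View pics/top0.png

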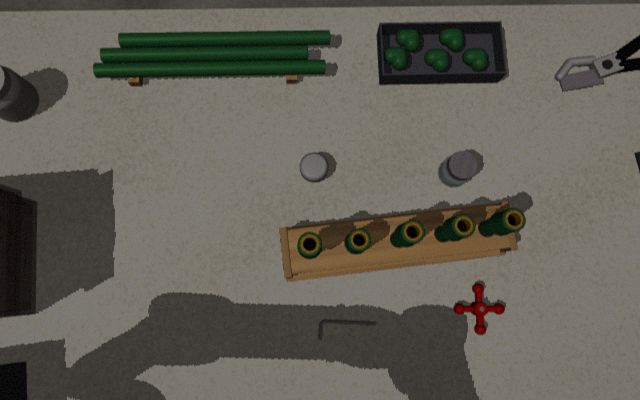

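The side view shows stub tops at about (297,174), (302,212), (307,236), (313,271) and (320,311). The second from the far end is the low one. In the top view the same stub is at (358,240), with the others at 310, 412, 460 and 512. Next I triangulate the rims.

```bash
cat > m.py <<'E'
from h import *
cs={n:capture(n) for n in("side","top")}
seeds={"side":[(297,174),(302,212),(307,236),(313,271),(320,311)],"top":[(310,245),(358,240),(412,233),(460,226),(512,220)]}
R={}
for n,c in cs.items():
    hsv=cv2.cvtColor(c["image"],cv2.COLOR_RGB2HSV)
    for (u,v) in seeds[n][1:2]:print(hsv[v,u-13:u+14].tolist())
    # wood is bright, brass + bore darker/saturated: hole in green ring = non-green pixels enclosed by green
    g=((hsv[...,0]>38)&(hsv[...,0]<95)&(hsv[...,1]>70)).astype(np.uint8)
    cn,h=cv2.findContours(g,cv2.RETR_CCOMP,cv2.CHAIN_APPROX_NONE)
    out=[]
    for (u,v) in seeds[n]:
        b=[k for k in range(len(cn)) if h[0][k][3]>=0 and cv2.contourArea(cn[k])>15 and np.hypot(*(cn[k].mean((0,1))-(u,v)))<9]
        if b:
            k=max(b,key=lambda k:cv2.contourArea(cn[k]));m=cv2.moments(cn[k]);out.append((m["m10"]/m["m00"],m["m01"]/m["m00"],cv2.contourArea(cn[k])))
        else: out.append(None)
    R[n]=out;print(n,out)
if __name__=="__main__":
    for a,b in zip(R["side"],R["top"]):
        if a and b: print(np.round(tri([ray(cs["side"],*a[:2]),ray(cs["top"],*b[:2])]),4))
E
python3 m.py
```

```text
[[17, 77, 196], [17, 78, 195], [16, 78, 192], [17, 77, 179], [24, 65, 146], [41, 60, 127], [34, 75, 133], [23, 101, 151], [20, 112, 144], [19, 105, 117], [18, 88, 93], [18, 75, 82], [18, 65, 78], [20, 67, 76], [18, 66, 77], [18, 75, 82], [18, 88, 96], [19, 108, 125], [20, 110, 148], [25, 95, 147], [36, 74, 128], [45, 60, 110], [28, 48, 101], [19, 66, 112], [16, 70, 121], [17, 72, 134], [16, 75, 147]]
side [None, None, None, None, None]
[[52, 202, 24], [66, 128, 28], [68, 147, 33], [68, 170, 51], [64, 140, 60], [38, 150, 61], [19, 223, 111], [18, 205, 118], [18, 231, 32], [66, 255, 5], [70, 230, 10], [60, 255, 3], [68, 85, 12], [135, 109, 14], [78, 213, 6], [0, 0, 0], [140, 109, 7], [0, 0, 0], [100, 85, 9], [21, 243, 22], [18, 224, 58], [18, 221, 111], [18, 209, 112], [42, 155, 64], [65, 171, 58], [45, 128, 32], [14, 141, 67]]
top [(309.2051282051282, 243.64625850340136, 318.5), (358.90409356725144, 239.4280701754386, 285.0), (412.58046917621385, 231.14511729405345, 305.5), (463.59582646897303, 225.18725974739152, 303.5), (513.8258458125347, 219.1192457016084, 300.5)]
```

```bash
cat > m2.py <<'E'
from m import *
c=cs["side"];hsv=cv2.cvtColor(c["image"],cv2.COLOR_RGB2HSV).astype(int)
h,s,v=hsv[...,0],hsv[...,1],hsv[...,2]
P=[]
for i,(u,w) in enumerate(seeds["side"]):
    m=((h<29)&(s>90)).astype(np.uint8);k=np.zeros_like(m);k[w-9:w+9,u-11:u+12]=1
    pts=np.argwhere(m*k)[:,::-1];hull=cv2.convexHull(pts.astype(np.int32));M=cv2.moments(hull)
    a=(M["m10"]/M["m00"],M["m01"]/M["m00"]);b=R["top"][i][:2]
    ra,rb=ray(c,*a),ray(cs["top"],*b);p=tri([ra,rb]);P.append(p)
    print(np.round(a,1),len(pts),np.ptp(pts,0),np.round(p,4),"top reproj err",np.round(np.array(proj(cs["top"],p))-b,1), "at z .134/.162:",np.round(onz(cs["top"],*b,.134 if i==1 else .162)[:2],4),np.round(onz(c,*a,.134 if i==1 else .162)[:2],4))
im=c["image"][140:390,180:430,::-1];cv2.imwrite("pics/sidecrop.png",cv2.resize(im,None,fx=2.4,fy=2.4,interpolation=cv2.INTER_CUBIC))
E
python3 m2.py | tail -5
```

```text
[296.7 172.1] 62 [12  8] [0.5179 0.0473 0.1599] top reproj err [0.  0.4] at z .134/.162: [0.5182 0.0473] [0.5174 0.0454]
[302.  210.7] 80 [12  9] [ 0.5245 -0.0245  0.1321] top reproj err [0.  0.4] at z .134/.162: [ 0.5249 -0.0243] [ 0.524 -0.026]
[307. 234.] 102 [14 10] [ 0.5312 -0.0965  0.16  ] top reproj err [0.1 0.5] at z .134/.162: [ 0.5318 -0.0959] [ 0.5305 -0.0979]
[312.9 269.9] 120 [14 12] [ 0.5378 -0.1684  0.1599] top reproj err [0.1 0.5] at z .134/.162: [ 0.5383 -0.1677] [ 0.537  -0.1697]
[319.7 309.5] 137 [15 13] [ 0.5447 -0.2402  0.1597] top reproj err [0.1 0.4] at z .134/.162: [ 0.545 -0.239] [ 0.5439 -0.2414]
```

View pics/sidecrop.png

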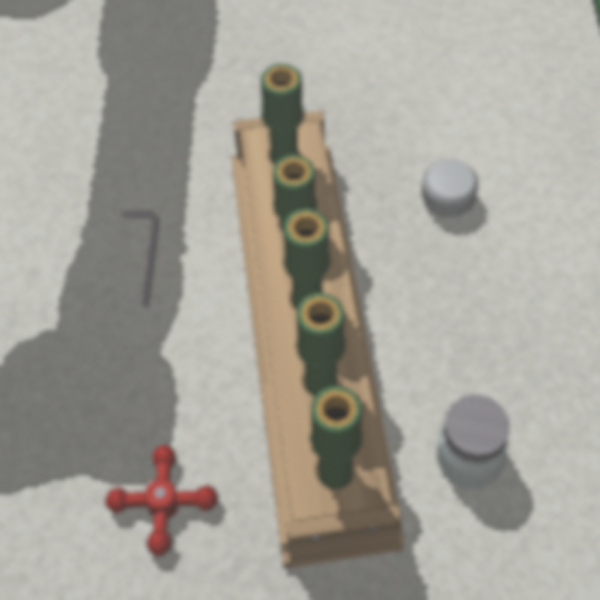

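The crop confirms one stub is clearly lower. Triangulation puts its top at (0.5247, -0.0247, 0.133), and the others stand at about 0.160.

The tool can't be tilted, so the plan is:
1. Grip the adaptor with the fingers closing along world y.
2. Draw the stub up until its end is only just inside the hole.
3. Pivot it in the pads against the fixed rack until it is level.
4. Lift it.

First I align the yaw and raise the tool.

The manual's scale: shifts go in shares of 50 cm and turns go in shares of 2 pi rad. Converting my numbers, -0.05 m / 0.5 = -0.1, -0.04 m / 0.5 = -0.08, -0.319 rad / 6.2832 = -0.0508.

Call:
advance:
  ticks:
    - [[0.06,0,0,-0.04,-0.0191],[0.06,0,0,-0.08,-0.0382],[0.06,0,0,-0.1,-0.0508],[0.06,0,0,-0.1,-0.0508]]
  force: 30

```text
time_s: 0.68
eef_pos: [0.2043, 0.6189, 0.2551]
tcp_rot: [0.001, -0.001, 1.0, 0.003]
contact_force: [0.8, 0.1, -0.2]
gripper_width: 0.06
grip_force: 0.0
```

```bash
python3 -c "
from h import *
print(telemetry.sense()['tcp_rot'])"
```

```text
[ 5.86820658e-04 -9.41930068e-04  9.99995996e-01  2.60331649e-03]
```

Scaled: -0.175 m / 0.5 = -0.35, -0.14 m / 0.5 = -0.28.

Call:
advance:
  ticks:
    - [[0.06,-0.04,-0.07,0,0],[0.06,-0.08,-0.14,0,0],[0.06,-0.12,-0.21,0,0],[0.06,-0.16,-0.28,0,0],[0.06,-0.2,-0.35,0,0]]

```text
time_s: 1.1
eef_pos: [0.3041, 0.44, 0.2514]
tcp_rot: [-0.0, 0.001, 1.0, -0.001]
contact_force: [1.3, 0.1, -0.3]
gripper_width: 0.0598
grip_force: 0.0
```

Call:
advance:
  ticks:
    - [[0.06,-0.04,-0.07,0,0],[0.06,-0.08,-0.14,0,0],[0.06,-0.12,-0.21,0,0],[0.06,-0.16,-0.28,0,0],[0.06,-0.2,-0.35,0,0]]

```text
time_s: 1.52
eef_pos: [0.4039, 0.2651, 0.2517]
tcp_rot: [-0.0, 0.001, 1.0, -0.0]
contact_force: [1.0, -0.1, -0.2]
gripper_width: 0.0601
grip_force: 0.0
```

Call:
advance:
  ticks:
    - [[0.06,-0.04,-0.07,0,0],[0.06,-0.08,-0.14,0,0],[0.06,-0.12,-0.21,0,0],[0.06,-0.16,-0.28,0,0],[0.06,-0.2,-0.35,0,0]]

```text
time_s: 1.93
eef_pos: [0.5039, 0.0903, 0.2516]
tcp_rot: [-0.0, 0.001, 1.0, -0.0]
contact_force: [-0.1, 0.8, -1.3]
gripper_width: 0.06
grip_force: 0.0
```

Scaled: -0.115 m / 0.5 = -0.23, -0.021 m / 0.5 = -0.042.

Call:
advance:
  ticks:
    - [[0.06,-0.014,-0.076,0,0],[0.06,-0.028,-0.152,0,0],[0.06,-0.042,-0.23,0,0],[0.06,-0.042,-0.23,0,0],[0.06,-0.042,-0.23,0,0]]

```text
time_s: 2.35
eef_pos: [0.5244, -0.0259, 0.2515]
tcp_rot: [-0.001, 0.004, 1.0, -0.0]
contact_force: [-0.5, 1.4, -0.2]
gripper_width: 0.0595
grip_force: 0.0
```

```bash
python3 - <<'E'
from h import *
c=capture("wrist");im=c["image"];cv2.imwrite("pics/w1.png",im[:,:,::-1])
print([np.round(proj(c,p),1).tolist() for p in ([.5247,-.0247,.133],[.518,.0473,.16],[.531,-.0965,.16])])
E
```

```text
[[324.9, 190.1], [407.4, 189.1], [244.0, 204.7]]
```

View pics/w1.png

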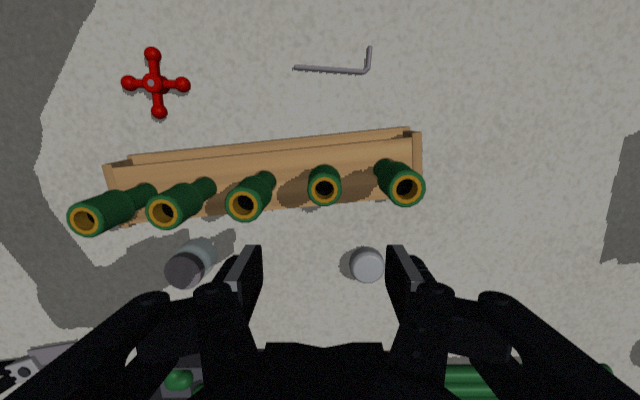

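The wrist view shows the short stub's bore at (324,186), centred between the finger tips (x≈262 and 386) and matching my prediction. I descend and grip.

Scaled: 0.17 m / 0.5 = 0.34, 0.15 m / 0.5 = 0.3.

Call:
advance:
  ticks:
    - [[0.06,0,0,0.08,0],[0.06,0,0,0.16,0],[0.06,0,0,0.24,0],[0.06,0,0,0.3,0],[0.06,0,0,0.34,0]]

```text
time_s: 2.82
eef_pos: [0.5271, -0.0204, 0.0833]
tcp_rot: [0.002, 0.0, 1.0, 0.001]
contact_force: [-4.7, -17.1, 190.4]
gripper_width: 0.0601
grip_force: 87.8
```

Call:
advance:
  ticks:
    - [[0.05,0,0,0,0],[0.02,0,0,0,0],[0.02,0,0,0,0],[0.02,0,0,0,0],[0.02,0,0,0,0]]
  force: 30

```text
time_s: 3.23
eef_pos: [0.5299, -0.0206, 0.0863]
tcp_rot: [0.005, -0.001, 1.0, 0.0]
contact_force: [-0.3, -0.7, 28.1]
gripper_width: 0.0333
grip_force: 27.4
```

That descent peaked at 190 N upward, so something was hit, probably the finger knuckles on the neighbours' tops. I'm easing off straight away and looking.

Scaled: -0.012 m / 0.5 = -0.024, -0.01 m / 0.5 = -0.02.

Call:
advance:
  ticks:
    - [[0.02,0,0,-0.01,0],[0.02,0,0,-0.02,0],[0.02,0,0,-0.024,0]]
  force: 30

```text
time_s: 3.48
eef_pos: [0.5253, -0.0211, 0.0947]
tcp_rot: [0.001, -0.001, 1.0, 0.0]
contact_force: [1.9, 0.2, -2.5]
gripper_width: 0.0326
grip_force: 29.7
```

```bash
python3 - <<'E'
from h import *
a=capture("side")["image"][100:350,200:450,::-1];b=capture("top")["image"][120:370,240:560,::-1]
cv2.imwrite("pics/c1.png",np.hstack([cv2.resize(a,(400,400)),cv2.resize(b,(400,400))]))
E
```

```text
(no output)
```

View pics/c1.png

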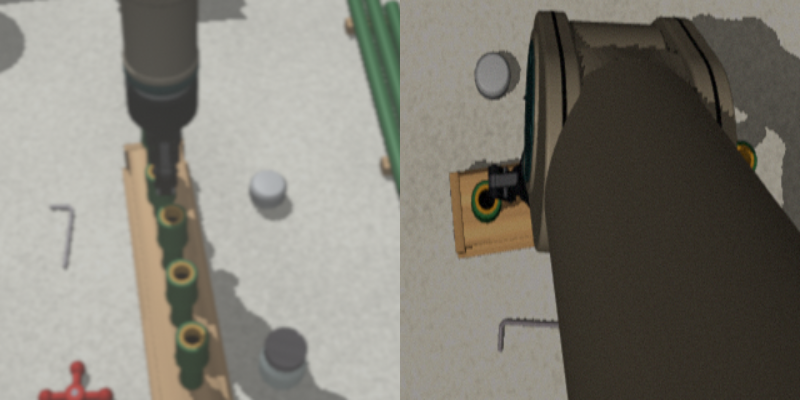

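The neighbours are all still standing and the load is gone, with the stub held at 33 mm opening. I draw it up until the cut end is about 5 mm inside the upper board.

Scaled: -0.036 m / 0.5 = -0.072, -0.027 m / 0.5 = -0.054.

Call:
advance:
  ticks:
    - [[0.02,0,0,-0.018,0],[0.02,0,0,-0.036,0],[0.02,0,0,-0.054,0],[0.02,0,0,-0.072,0],[0.02,0,0,-0.072,0]]
  force: 30

```text
time_s: 4.0
eef_pos: [0.5257, -0.0223, 0.1323]
tcp_rot: [0.001, -0.0, 1.0, 0.0]
contact_force: [1.3, 1.1, -0.8]
gripper_width: 0.0328
grip_force: 29.7
```

```bash
python3 - <<'E'
from h import *
c=capture("wrist");cv2.imwrite("pics/w2.png",c["image"][:,:,::-1])
a=capture("side")["image"][100:300,200:400,::-1];cv2.imwrite("pics/c2.png",cv2.resize(a,(600,600),interpolation=cv2.INTER_CUBIC))
E
```

```text
(no output)
```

View pics/w2.png

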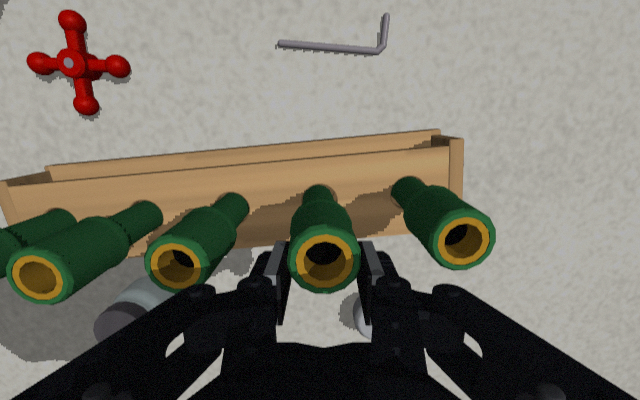

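The wrist view shows the stub gripped upright at (325,260), with its cut end still in the hole. The wide knuckles beside it explain the hit. I now start the pivot, an arc toward the robot about the hole's near edge.

Scaled: 0.033 m / 0.5 = 0.066, 0.024 m / 0.5 = 0.048.

Call:
advance:
  ticks:
    - [[0.02,0.016,0,0,0],[0.02,0.032,0,0,0],[0.02,0.048,0,0.002,0],[0.02,0.066,0,0.003,0],[0.02,0.066,0,0.003,0]]
  force: 30

```text
time_s: 4.52
eef_pos: [0.4887, -0.0232, 0.1284]
tcp_rot: [-0.002, 0.0, 1.0, -0.0]
contact_force: [0.6, -1.2, -0.3]
gripper_width: 0.0327
grip_force: 30.0
```

Call:
advance:
  ticks:
    - [[0.02,0.016,0,0.006,0],[0.02,0.032,0,0.012,0],[0.02,0.048,0,0.019,0],[0.02,0.062,0,0.025,0],[0.02,0.062,0,0.025,0]]

```text
time_s: 4.93
eef_pos: [0.4579, -0.0227, 0.1155]
tcp_rot: [-0.002, 0.0, 1.0, 0.0]
contact_force: [0.2, -1.4, 1.8]
gripper_width: 0.0329
grip_force: 30.0
```

```bash
python3 - <<'E'
from h import *
a=capture("side")["image"][100:300,200:400,::-1];b=capture("wrist")["image"][:,:,::-1]
cv2.imwrite("pics/c3.png",np.hstack([cv2.resize(a,(400,400),interpolation=cv2.INTER_CUBIC),cv2.resize(b,(400,250),interpolation=cv2.INTER_AREA).repeat(1,0) if 0 else cv2.copyMakeBorder(cv2.resize(b,(400,250)),0,150,0,0,cv2.BORDER_CONSTANT)]))
E
```

```text
(no output)
```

View pics/c3.png

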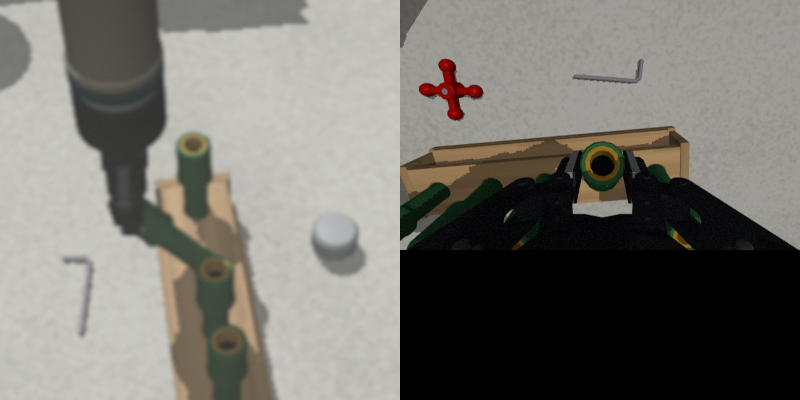

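The pivot works: in the side view (left half) the stub leans about 45°, its end at the hole near (205,255) and its adaptor at the fingers near (130,215). I continue the arc.

Scaled: 0.025 m / 0.5 = 0.05, 0.023 m / 0.5 = 0.046.

Call:
advance:
  ticks:
    - [[0.02,0.014,0,0.01,0],[0.02,0.026,0,0.022,0],[0.02,0.038,0,0.034,0],[0.02,0.05,0,0.046,0],[0.02,0.05,0,0.046,0]]
  force: 30

```text
time_s: 5.45
eef_pos: [0.4335, -0.0225, 0.0923]
tcp_rot: [-0.002, -0.0, 1.0, 0.0]
contact_force: [0.0, 0.0, 1.5]
gripper_width: 0.0329
grip_force: 29.9
```

Call:
advance:
  ticks:
    - [[0.02,0.008,0,0.014,0],[0.02,0.016,0,0.028,0],[0.02,0.024,0,0.042,0],[0.02,0.032,0,0.058,0],[0.02,0.032,0,0.058,0]]

```text
time_s: 5.87
eef_pos: [0.4183, -0.0224, 0.0635]
tcp_rot: [-0.001, -0.0, 1.0, 0.0]
contact_force: [-0.5, -0.4, 0.2]
gripper_width: 0.0327
grip_force: 29.7
```

```bash
python3 - <<'E'
from h import *
a=capture("side")["image"][100:300,200:400,::-1];b=capture("wrist")["image"][:,:,::-1]
cv2.imwrite("pics/c4.png",np.hstack([cv2.resize(a,(400,400),interpolation=cv2.INTER_CUBIC),cv2.copyMakeBorder(cv2.resize(b,(400,250)),0,150,0,0,cv2.BORDER_CONSTANT)]))
E
```

```text
(no output)
```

View pics/c4.png

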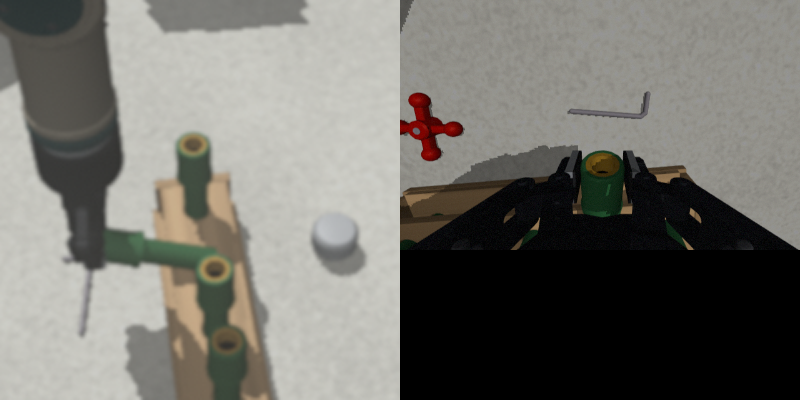

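It is nearly level now, with the pipe lying over the rack from about (110,245) to (215,255) in the side crop. I do the last few millimetres, firm the grip, lift, and measure the axis.

Scaled: 0.009 m / 0.5 = 0.018, 0.007 m / 0.5 = 0.014.

Call:
advance:
  ticks:
    - [[0.02,0.002,0,0.008,0],[0.02,0.004,0,0.014,0],[0.02,0.004,0,0.018,0],[0.02,0.004,0,0.018,0]]
  force: 30

```text
time_s: 6.3
eef_pos: [0.4179, -0.0227, 0.055]
tcp_rot: [-0.0, -0.0, 1.0, 0.0]
contact_force: [-0.0, -1.1, 0.9]
gripper_width: 0.0327
grip_force: 29.7
```

Call:
advance:
  ticks:
    - [[0.02,0,0,0,0],[0.02,0,0,0,0],[0.02,0,0,-0.01,0],[0.02,0,0,-0.04,0],[0.02,0,0,-0.08,0]]
  force: 80

```text
time_s: 6.72
eef_pos: [0.4161, -0.0226, 0.095]
tcp_rot: [-0.002, -0.0, 1.0, 0.0]
contact_force: [0.3, 0.6, -1.1]
gripper_width: 0.0308
grip_force: 79.4
```

Call:
advance:
  ticks:
    - [[0.02,-0.02,0,-0.06,0],[0.02,-0.04,0,-0.12,0],[0.02,-0.06,0,-0.18,0],[0.02,-0.08,0,-0.24,0],[0.02,-0.1,0,-0.3,0]]

```text
time_s: 7.13
eef_pos: [0.467, -0.0226, 0.2471]
tcp_rot: [-0.001, -0.0, 1.0, 0.0]
contact_force: [1.1, -0.3, -1.7]
gripper_width: 0.031
grip_force: 79.4
```

Call:
advance:
  ticks:
    - [[0.02,0,0,-0.04,0],[0.02,0,0,-0.08,0],[0.02,0,0,-0.1,0],[0.02,0,0,-0.1,0],[0.02,0,0,-0.1,0]]

```text
time_s: 7.55
eef_pos: [0.4672, -0.0226, 0.2953]
tcp_rot: [-0.0, -0.0, 1.0, 0.0]
contact_force: [-0.6, -0.6, -0.8]
gripper_width: 0.0311
grip_force: 79.4
```

```bash
python3 - <<'E'
from h import *
o=[]
for n in("side","top"):
    c=capture(n);np.save(n,c,allow_pickle=True);cv2.imwrite(f"pics/{n}5.png",c["image"][:,:,::-1])
    p=telemetry.sense()["eef_pos"];g=p+[0,0,.021]
    for e in(g+[.095,0,0],g-[.027,0,0]):print(n,np.round(proj(c,e),1))
    o.append(cv2.resize(c["image"][:,:,::-1],(400,250)))
cv2.imwrite("pics/c5.png",np.hstack(o))
E
```

```text
side [323.2 139.9]
side [246.4 142.8]
top [374.4 188.2]
top [380.3 305.7]
```

View pics/c5.png

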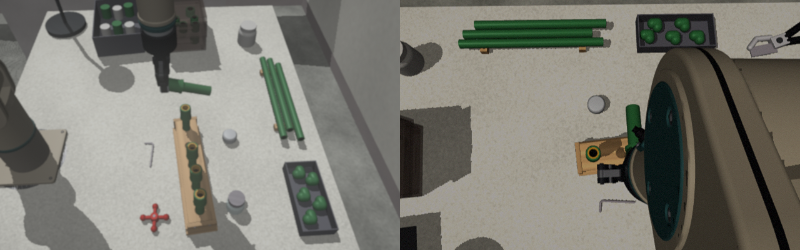

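The lifted stub is at about (270,135) to (337,146) in the full side view, and its end seems to droop slightly. I measure the axis from the green masks in both views.

```bash
cat > ax.py <<'E'
from h import *
def axis(c,box):
    x0,x1,y0,y1=box;hsv=cv2.cvtColor(c["image"],cv2.COLOR_RGB2HSV)[y0:y1,x0:x1].astype(int)
    m=((hsv[...,0]>45)&(hsv[...,0]<90)&(hsv[...,1]>70)&(hsv[...,2]>25)).astype(np.uint8)
    n,l,st,_=cv2.connectedComponentsWithStats(m);k=1+np.argmax(st[1:,4]);return l==k,st[k]
def run(bs,bt):
    S,T=capture("side"),capture("top");out={}
    for nm,c,b in(("side",S,bs),("top",T,bt)):
        m,st=axis(c,b);print(nm,st+[b[0],b[2],0,0,0])
        P=[]
        if nm=="side":
            for j in range(m.shape[1]):
                r=np.flatnonzero(m[:,j])
                if len(r)>5:P.append((j+b[0],r.mean()+b[2],len(r)))
        else:
            for i in range(m.shape[0]):
                r=np.flatnonzero(m[i])
                if len(r)>5:P.append((r.mean()+b[0],i+b[2],len(r)))
        out[nm]=np.array(P);print(np.round(out[nm][::4],1).tolist())
    return S,T,out
E
python3 - <<'E'
from ax import *
run((255,360,115,165),(480-140,480,140,270)) 
E
```

```text
side [284 129  52  14 162]
[[288.0, 132.5, 6.0]]
top [ 360  167   26   75 1218]
[[373.5, 167.0, 6.0], [372.0, 171.0, 21.0], [372.0, 175.0, 21.0], [372.5, 179.0, 22.0], [372.5, 183.0, 22.0], [372.5, 187.0, 22.0], [373.5, 191.0, 22.0], [373.5, 195.0, 22.0], [374.0, 199.0, 23.0], [371.8, 203.0, 16.0], [367.5, 207.0, 8.0], [368.5, 211.0, 10.0], [369.5, 215.0, 12.0], [371.5, 219.0, 16.0], [372.5, 223.0, 16.0], [372.5, 227.0, 16.0], [371.0, 231.0, 13.0], [366.5, 235.0, 12.0]]
```

```bash
sed -i 's/c,b in(("side",S,bs)/c,b in(("side",S,bs)/; s/hsv\[...,1\]>70/hsv[...,1]>smin/; s/def axis(c,box)/def axis(c,box,smin=70)/; s/m,st=axis(c,b)/m,st=axis(c,b,45 if nm=="side" else 70)/' ax.py
python3 - <<'E'
from ax import *
S,T,o=run((255,360,115,165),(340,480,140,270))
def crop(c,x,y,s):return cv2.resize(c["image"][y:y+75,x:x+100,::-1],(400,300),interpolation=cv2.INTER_CUBIC)
w=capture("wrist")["image"][:,:,::-1]
cv2.imwrite("pics/c6.png",np.vstack([np.hstack([crop(S,255,100,4),crop(T,330,150,4)]),np.hstack([cv2.resize(w[100:400,120:520],(400,300)),np.zeros((300,400,3),np.uint8)])]))
E
```

```text
side [270 127  67  23 838]
[[271.0, 133.5, 14.0], [275.0, 135.0, 15.0], [279.0, 135.5, 16.0], [283.0, 137.0, 17.0], [287.0, 137.0, 17.0], [291.0, 136.0, 17.0], [295.0, 138.0, 11.0], [299.0, 139.5, 12.0], [303.0, 139.0, 11.0], [307.0, 140.0, 11.0], [311.0, 140.0, 11.0], [315.0, 141.0, 11.0], [319.0, 142.0, 11.0], [323.0, 143.0, 11.0], [327.0, 143.0, 11.0], [331.0, 144.0, 11.0], [335.0, 144.0, 9.0]]
top [ 360  167   26   75 1221]
[[373.5, 167.0, 8.0], [372.0, 171.0, 21.0], [372.0, 175.0, 21.0], [372.5, 179.0, 22.0], [372.5, 183.0, 22.0], [373.5, 187.0, 22.0], [373.5, 191.0, 22.0], [373.5, 195.0, 22.0], [374.0, 199.0, 23.0], [370.9, 203.0, 13.0], [367.5, 207.0, 8.0], [369.0, 211.0, 11.0], [369.5, 215.0, 12.0], [371.5, 219.0, 16.0], [373.0, 223.0, 17.0], [372.0, 227.0, 15.0], [371.0, 231.0, 13.0], [366.5, 235.0, 12.0]]
```

View pics/c6.png

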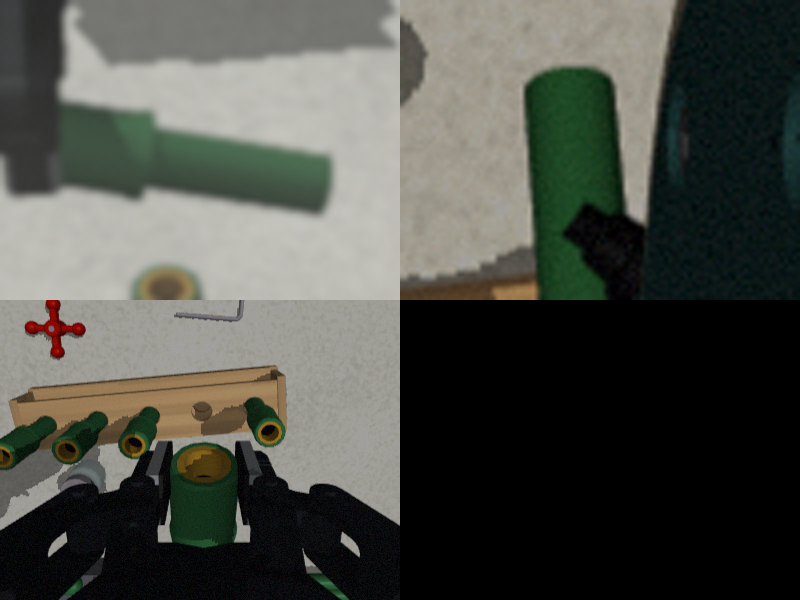

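The crops show the stub gripped near its top end (in the wrist view the mouth is just inside the pads), with the pipe drooping. I work out the droop angle using the plane y = y_tcp.

```bash
cat > tilt.py <<'E'
from ax import *
def go(bs):
    S=capture("side");m,st=axis(S,bs,45);s=telemetry.sense();y=s["eef_pos"][1];P=[];W=[]
    for j in range(m.shape[1]):
        r=np.flatnonzero(m[:,j])
        if len(r)>5:
            o,d=ray(S,j+bs[0],r.mean()+bs[2]);P.append((o+d*(y-o[1])/d[1])[[0,2]]);W.append(len(r))
    P=np.array(P);W=np.array(W);k=W<=13;Q=P[k][3:-4];a=np.polyfit(Q[:,0],Q[:,1],1)
    print("tcp",np.round(s["eef_pos"],4),"deg",np.degrees(np.arctan(a[0])),"x vis",P[0],"step",P[~k][-1],"end",P[-1],"force",s["contact_force"],s["gripper_width"])
if __name__=="__main__": go((255,360,115,165))
E
python3 tilt.py
```

```text
tcp [ 0.4675 -0.0227  0.2948] deg -15.837106758277645 x vis [0.48008143 0.33640443] step [0.51382998 0.3236571 ] end [0.58241738 0.30754153] force [-0.28826487  0.25536253 -1.69158151] 0.030879362938749245
```

The stub's axis sits about 45 mm above the TCP and the pivot is near its top, which explains the droop: at TCP z = 0.055 it was still 25 mm too high to be level. I go back over the rack's near edge and press down to TCP z≈0.029.

The manual's scale: shifts go in shares of 50 cm and turns go in shares of 2 pi rad. Converting my numbers, 0.15 m / 0.5 = 0.3, 0.06 m / 0.5 = 0.12.

Call:
advance:
  ticks:
    - [[0.02,0.034,0,0.06,0],[0.02,0.068,0,0.12,0],[0.02,0.1,0,0.18,0],[0.02,0.1,0,0.24,0],[0.02,0.1,0,0.3,0]]
  force: 80

```text
time_s: 8.37
eef_pos: [0.417, -0.0227, 0.1444]
tcp_rot: [0.0, -0.0, 1.0, 0.0]
contact_force: [1.4, -0.1, -0.8]
gripper_width: 0.0309
grip_force: 79.4
```

Call:
advance:
  ticks:
    - [[0.02,0,0,0.05,0],[0.02,0,0,0.1,0],[0.02,0,0,0.14,0],[0.02,0,0,0.16,0],[0.02,0,0,0.17,0]]
  force: 45

```text
time_s: 8.78
eef_pos: [0.417, -0.0227, 0.0587]
tcp_rot: [-0.001, -0.0, 1.0, 0.0]
contact_force: [-0.4, 0.5, 0.3]
gripper_width: 0.031
grip_force: 79.5
```

Call:
advance:
  ticks:
    - [[0.02,0,0,0.012,0],[0.02,0,0,0.024,0],[0.02,0,0,0.036,0],[0.02,0,0,0.048,0],[0.02,0,0,0.06,0]]

```text
time_s: 9.2
eef_pos: [0.417, -0.0228, 0.0329]
tcp_rot: [-0.002, -0.0, 1.0, 0.001]
contact_force: [-2.3, 1.4, 4.4]
gripper_width: 0.031
grip_force: 74.7
```

Scaled: 0.001 m / 0.5 = 0.002.

Call:
advance:
  ticks:
    - [[0.02,0,0,0,0],[0.02,0,0,0.002,0],[0.02,0,0,0.002,0]]

```text
time_s: 9.45
eef_pos: [0.4177, -0.0222, 0.0322]
tcp_rot: [-0.002, -0.0, 1.0, 0.0]
contact_force: [-0.8, 1.3, 4.8]
gripper_width: 0.0309
grip_force: 74.1
```

Call:
advance:
  ticks:
    - [[0.02,0,0,-0.01,0],[0.02,0,0,-0.04,0],[0.02,0,0,-0.1,0],[0.02,0,0,-0.17,0],[0.02,0,0,-0.24,0]]
  force: 100

```text
time_s: 9.87
eef_pos: [0.4172, -0.0233, 0.1534]
tcp_rot: [-0.003, 0.0, 1.0, -0.0]
contact_force: [0.8, 0.4, -0.7]
gripper_width: 0.0301
grip_force: 99.1
```

Call:
advance:
  ticks:
    - [[0.02,-0.02,0,-0.06,0],[0.02,-0.04,0,-0.12,0],[0.02,-0.06,0,-0.18,0],[0.02,-0.08,0,-0.24,0],[0.02,-0.1,0,-0.29,0]]

```text
time_s: 10.28
eef_pos: [0.469, -0.0238, 0.2996]
tcp_rot: [-0.001, 0.001, 1.0, -0.001]
contact_force: [0.4, 0.8, -1.8]
gripper_width: 0.0306
grip_force: 99.1
```

Call:
advance:
  ticks:
    - [[0.02,0,0,0,0],[0.02,0,0,0,0],[0.02,0,0,0,0]]

```text
time_s: 10.53
eef_pos: [0.4672, -0.023, 0.2961]
tcp_rot: [-0.003, 0.0, 1.0, -0.0]
contact_force: [0.7, 0.8, -1.1]
gripper_width: 0.0302
grip_force: 99.1
```

```bash
python3 tilt.py
```

```text
tcp [ 0.4668 -0.023   0.2956] deg -2.960333967873861 x vis [0.48024623 0.33883395] step [0.51420701 0.33490678] end [0.58790424 0.33216856] force [-0.49772813 -0.41803243 -1.65720107] 0.030176877554923
```

Droop is now only 3°. I check the heading from the top view and the steadiness over a short hold at full grip.

Call:
advance:
  ticks:
    - [[0.02,0,0,0,0],[0.02,0,0,0,0],[0.02,0,0,0,0],[0.02,0,0,0,0],[0.02,0,0,0,0]]
  force: 110

```text
time_s: 11.0
eef_pos: [0.4683, -0.0227, 0.2966]
tcp_rot: [-0.002, 0.0, 1.0, 0.0]
contact_force: [0.0, 0.3, -1.0]
gripper_width: 0.0297
grip_force: 109.3
```

```bash
python3 tilt.py
python3 - <<'E'
from ax import *
T=capture("top");m,st=axis(T,(340,480,130,270));P=[]
for i in range(m.shape[0]):
    r=np.flatnonzero(m[i])
    if len(r)>=20:P.append(onz(T,r.mean()+340,i+130,.334)[:2])
P=np.array(P);print(len(P),"yaw deg",np.degrees(np.arctan(np.polyfit(P[:,0],P[:,1],1)[0])),P[0],P[-1])
o=[cv2.resize(capture(n)["image"][:,:,::-1],(400,250)) for n in("side","top")];cv2.imwrite("pics/c7.png",np.hstack(o))
E
```

```text
tcp [ 0.4684 -0.0227  0.2967] deg -2.79730208467316 x vis [0.48062918 0.34445271] step [0.51579826 0.33565002] end [0.58938648 0.33510344] force [-0.50271706  0.37477357 -1.94817009] 0.029876166155931326
42 yaw deg -1.5125750757843424 [ 0.59051316 -0.02248157] [ 0.53005897 -0.01949733]
```

View pics/c7.png

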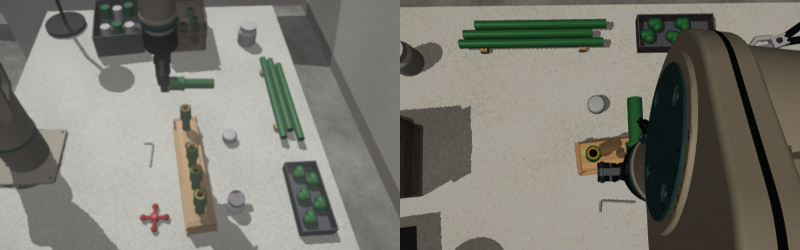

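The stub is held level (about 3° droop, 1.5° yaw) and steady, roughly 33 cm up, with its cut end pointing away from the robot. The other four stubs are in the rack and the loose items show no visible movement. I'm handing in.

```bash
python3 -c "
from rig import workorder
print(workorder.job_done())"
```

```text
the job is handed in; nothing more can be done
None
```

The short stub is held level (about 3° droop), cut end facing away from the robot about 33 cm above the shelf, and handed in; however, on the way down the gripper struck something, probably the neighbouring stubs' tops, and the wrist read 190 N, over the 120 N limit, so the attempt may be failed for that, although the other four stubs are still in the rack.

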